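# Clear the engraver's vise and load the bar blank from the sloped tray

### The arm

A 6-joint arm with a two-finger parallel gripper is mounted at the origin on the work surface. World frame = base frame: x ahead of the robot, y to its left, z up, the work surface at z = 0. Lengths are in m, angles in rad, forces in N, time in s.
With the tool pointing down it reaches from about 0.3 to 0.875 m from the base axis. Payload 6.4 kg.
Tool frame: the origin (TCP) lies midway between the tips of the shut fingers; the grasp point (between the pads) lies 19 mm behind it; z points along the fingers, y is the line along which they close (so a half turn about z gives the same grasp; the last joint's range is limited). The gripper opens to 85 mm and grips with 20 to 120 N. Pads are 22 mm wide; open, the fingers measure 114 mm over their backs; the gripper's body (76 mm by 85 mm) begins 54 mm behind the grasp point. The pads swing forward as they close: fully open they stand 13 mm farther back than shut.
Start: joints at [-1.325, 0.181, 1.607, -0, 1.354, -0.206], TCP at [0.251, -0.517, 0.231] pointing down, gripper open.
Joint ranges: [-2.99, 2.99], [-0.89, 2.07], [0.3, 2.58], [-1.14, 4.28], [0, 2.63], [-3.12, 3.12]. Speed limits (rad/s): [2.57, 2.57, 3.01, 3.14, 3.14, 3.14].

### API

Orientations are given as a unit quaternion [w, x, y, z].
In Python, from bench import get_obs, camera, hand_in gives the robot as it stands.
- The arm moves only by the tool carry_out, never from a script. Its argument "plan" is a list that holds one entry, the list of rows, each a list of 7 numbers: the shift along the world's x, y, z in m, then the turn, a rotation vector about the world's x, y, z in rad, then the opening, from 0 (shut) to 1 (fully open). In form: [[[x, y, z, rx, ry, rz, hand], ...]]. A call has exactly 5 rows; each row is the pose to reach, as a shift and turn from the pose commanded when the call began; what a row does not reach only later rows make up. A row lasts 1/12 s, in which the tool goes at most 41.7 mm and 7.16 degrees, less where a joint would pass 70% of its speed; a pose out of reach is approached as far as the arm can. A call with a gripper value outside its range is refused whole. The fingers move at their own pace and stop on an object; the grip force is fixed at half the most. Time passes only in rows, so rows that repeat a pose let the fingers close, or fill a call up. It gives the time, the measured TCP pose, the force, the opening and the grip force at its end, in the units of the state.
- get_obs(): the state, without advancing time (a new reading comes with each control period).
- camera(name): name is "scene" or "top"; returns a dict with "pixels" (480x640x3 uint8, red, green, blue), "z_map" (480x640 float32, m along the optical axis (not along the pixel's ray), 0 where there is no reading), "camera_matrix" (3x3 intrinsics, pixels), "k1" (the pictures are not rectified: a ray, as slopes to the right and down, at radius r is drawn at 1 + k1 r^2 times it, then the intrinsics apply), "cam_to_world" (4x4, takes a point from camera to world coordinates). Camera axes: x right, y up, looking along -z (the intrinsics and any distortion apply to the point x, -y, -z); pixel columns grow to the right and rows downward; lengths in m; the calibration is good to about 2 mm. A picture is of the moment at which its call begins.
- hand_in(): hands the job in; it is judged then, once.
The state is a dict: "time_s": time; "q": joint angles; "dq": joint speeds; "joint_efforts": joint torques, N m; "eef_pos": TCP position; "eef_rot": TCP orientation; "wrist_force": force on the tool from outside, world axes, zero at the start; "torque": the same for the moment, N m; "opening": opening from 0.0 (shut) to 1.0 (fully open); "grasp_force": force on a finger pad.
Only numpy, scipy, OpenCV 4.12 (cv2) and the standard library are available. Lean on these libraries where they do the work, as an engineer would, in place of code of your own. Each camera call takes 0.05 s, during which the arm holds its last target. There are 200 camera calls.

### The job

First draw the stop pin up out of the bed of the round engraver's vise and hang it upright by its collar in the open fork on the end of the vise. Then pick the square-edged brass bar (not the round rod or the ring) out of the sloped wooden tray and lay it flat, broad side down, lengthwise between the two low fences of the vise bed, centred over the hole the pin came from. Leave the other blanks and everything else on the bench where they are.

Things in the scene. Friction and masses are not known exactly. Their poses are not given: they have to be found in the camera images.
- tray: Fixed wooden tray on a stand; its floor slopes 34.4 degrees (0.6 rad) upward from the front lip (on the side away from the robot) to the high back. Three compartments, each 90 mm wide inside (centres at y = -95, 0, +95 mm), 135 mm long up the slope; walls 5 mm thick, rising 36 mm square to the floor. Origin: on the bench under the lip; x level, towards the back; y along the lip; z up.
- lip (a point): Point where the tray's floor meets the inside of the front lip, at the middle compartment, 35 mm above the bench; axes as the tray's. The lip stands 18 mm high square to the floor.
- carry_bar (a point): Middle of the 10 mm thick steel carrying bar that runs along the tray's y above all three compartments, 173 mm above the bench, on posts at y = +-152 mm. It stands over the blanks, so that a vertical gripper strikes it; a tool square to the sloping floor, leaning towards the front, passes with room.
- bar: The blank wanted: plain brass bar, rectangular, 50 long x 20 wide x 16 mm high, square edges, about 140 g. It lies in one of the three compartments, lengthwise up the slope, its lower end against the lip. Origin at its centre; x along its length (up the slope at the start), y across its 20 mm width, z across its 16 mm height (square to the slope at the start).
- rod: Round brass rod 18 mm in diameter, 50 mm long, lying across another compartment against the lip; to be left there. Origin 16 mm along its x and 1 mm below its axis; the rod runs along y.
- blank_ring: Brass ring, 42 mm outside, 26 mm inside, 12 mm thick, lying flat on the slope of the remaining compartment; to be left there. z along its axis; origin 4 mm to the +x side of the axis and 8 mm above the underside.
- vise: Fixed, low, round engraver's vise, 120 mm across at the foot, carrying a steel bed 100 (x) x 70 (y) mm whose top is 56 mm above the bench. Origin: centre of its foot on the bench; x along the bed, the fork is at its -x end; z up.
- bed (a point): Centre of the bed's top face, 56 mm above the bench, at the mouth of the 12 mm bore, axes as the vise's. Two low fences run along x on either side, 4 mm high, 90 mm long, their inner faces at y = +-14 mm (28 mm apart).
- pin: Steel stop pin: shank 10 mm in diameter and 24 mm long, above it a collar 22 mm in diameter and 6 mm thick, above that a round grip 14 mm in diameter and 26 mm high. Origin on the axis at the underside of the collar, z up along the pin. At the start it stands in the bore with the collar on the bed.
- notch (a point): Where to park the pin: middle of the fork, 75 mm from the bed's centre, level with the bed's top; axes as the vise's. Two prongs 10 mm thick, 14 mm apart, run 47 mm out along -x from the bed's end; the gap between is open above, below and at the outer end. The shank hangs in the gap, the collar rests on both prongs; 46 mm of air from the prongs down to the bench.
- dapping_block: Bystander: steel cube 50 mm, beyond the vise. Origin: centre of its underside.
- flux_pot: Bystander: white ceramic pot, 52 mm across, 40 mm high, beyond the vise. Origin: centre of its underside.
- jar: Bystander: small jar, 48 mm across, 55 mm high, before the tray's lip. Origin: centre of its underside.
- screwdriver: Bystander: screwdriver with a wooden handle, 170 mm long, lying on the bench between the things beyond the tray and the vise. Origin near its middle, x along it.
There are look-alikes about, which are no part of the job. What is shaped like the bar but black or pink is not meant. Several things have the shape of the pin; the one meant has the colours described above.

How it is judged:
By the outcome, as a careful person would: the job done as asked, in the order asked, and still so for the second after the job is handed in, with the robot touching nothing.
It also fails if it takes over 54 s, if anything falls off the work surface, if the arm or the gripper's body presses on something with over 40 N, if the wrist force passes 120 N, or if a joint passes its speed limit or range.

## Working session

There is one attempt and no reset: what is moved stays moved. The work goes in short steps, Python scripts to look and compute and a tool call to move; the robot and the scene stay as the last step left them, time stands still between calls to the robot, and variables do not carry over. Pictures are saved under pics/ and viewed, at most 10 in all, crops included, and the job is handed in when it is done.

Besides the shell and the picture viewer there is one more tool, called after "Request:" as name(argument=value, ...), one argument or row to a line, values as JSON. carry_out: Moves the arm, as the interface text tells. Its arguments: {"type":"object","properties":{"plan":{"type":"array","items":{"type":"array","items":{"type":"array","items":{"type":"number"}}}}},"required":["plan"]}

```bash
mkdir -p pics
cat > h.py <<'E'
import numpy as np, cv2
from bench import get_obs, camera
def grab(n):
    c=camera(n); np.savez(f'{n}.npz',**c); return c
def load(n): return dict(np.load(f'{n}.npz'))
def world(c):
    """world xyz for every pixel from depth (nan where none)"""
    K=c['camera_matrix']; k=float(c['k1']); h,w=c['z_map'].shape
    u,v=np.meshgrid(np.arange(w),np.arange(h))
    p=cv2.undistortPoints(np.stack([u,v],-1).reshape(-1,1,2).astype(np.float64),K,np.array([k,0,0,0.])).reshape(h,w,2)
    z=np.where(c['z_map']>0,c['z_map'],np.nan)
    P=np.stack([p[...,0]*z,-p[...,1]*z,-z],-1)
    M=c['cam_to_world']; return P@M[:3,:3].T+M[:3,3]
def onplane(c,uv,zp):
    K=c['camera_matrix'];k=float(c['k1'])
    p=cv2.undistortPoints(np.array(uv,float).reshape(-1,1,2),K,np.array([k,0,0,0.])).reshape(-1,2)
    M=c['cam_to_world']; d=np.c_[p[:,0],-p[:,1],-np.ones(len(p))]@M[:3,:3].T; o=M[:3,3]
    return o+d*((zp-o[2])/d[:,2])[:,None]
def save(c,f): cv2.imwrite(f'pics/{f}.png',c['pixels'][...,::-1])
E
python3 - <<'E'
from h import *
for n in('scene','top'):
    c=grab(n); save(c,n+'0'); print(c['camera_matrix'],c['k1'],c['cam_to_world'].round(3))
print(get_obs())
E
```

```text
[[558.63576754   0.         312.26816306]
 [  0.         558.63576754 227.84411813]
 [  0.           0.           1.        ]] -0.03917188219735267 [[ 0.621 -0.653  0.434  0.921]
 [ 0.784  0.514 -0.348 -0.325]
 [ 0.004  0.556  0.831  0.879]
 [ 0.     0.     0.     1.   ]]
[[577.53963387   0.         320.16712367]
 [  0.         577.53963387 244.00746899]
 [  0.           0.           1.        ]] -0.003770600258222525 [[ 0.012  0.994 -0.106  0.409]
 [-1.     0.014  0.013  0.005]
 [ 0.015  0.106  0.994  1.202]
 [ 0.     0.     0.     1.   ]]
{'time_s': 0.1, 'q': array([-1.32532265e+00,  1.81474991e-01,  1.60793158e+00,  6.75717921e-07,
        1.35377723e+00, -2.06297276e-01]), 'dq': array([-1.00416483e-03, -2.16454603e-03, -3.52287673e-03, -6.27985387e-04,
        5.25900233e-04,  7.13514410e-05]), 'joint_efforts': array([ 5.84500176e-04, -4.45877731e+01, -3.52239668e+01, -2.37364693e-04,
        4.10109060e-03,  3.89990078e-05]), 'eef_pos': array([ 0.25091452, -0.51680779,  0.23045821]), 'eef_rot': array([-7.95431142e-04,  9.74595877e-01,  2.23969290e-01, -1.52531184e-05]), 'wrist_force': array([0.5637353 , 0.57574944, 0.18205212]), 'torque': array([-0.01815276,  0.01746642,  0.05919976]), 'grasp_force': 0.0, 'opening': 1.0027835929049524}
```

View pics/scene0.png

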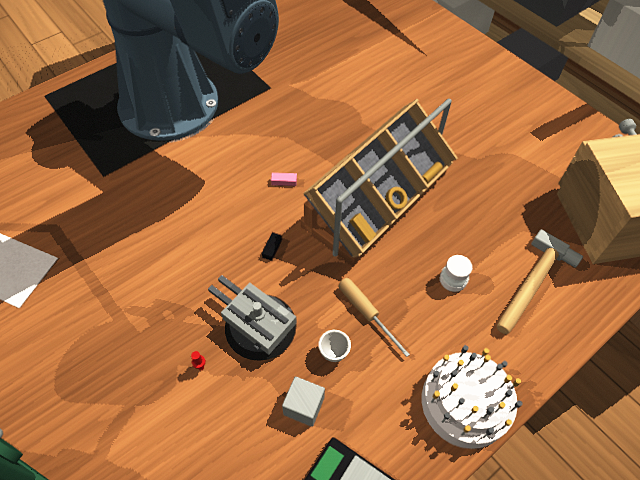

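View pics/top0.png

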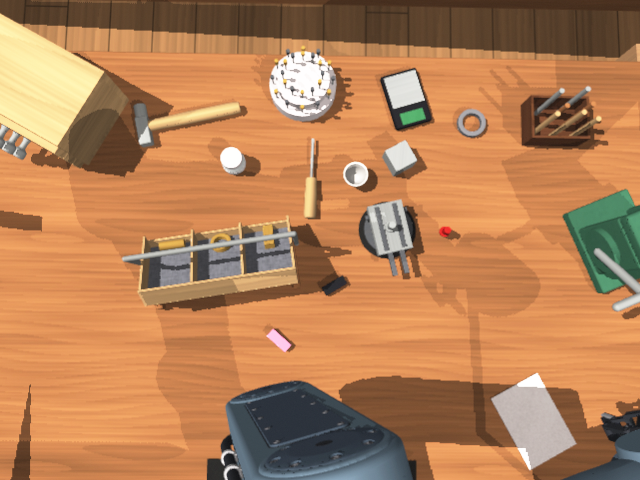

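The scene view shows the vise at (262,320) with the steel pin in its bed at (256,309) and the fork towards (222,290). The tray is at (385,180), with the bar in the near compartment at (363,228), the ring at (398,198) and the rod at (433,173). In the top view the bed pin is at (393,226) and the bar at (269,236).

Pin candidates:
- Grey pin in the bed, top (393,226). This one is meant: steel colour, standing in the bore.
- Red pin, top (446,232). A look-alike.

Bar candidates:
- Brass bar, top (269,236). This one is meant.
- Black bar (334,286) and pink bar (279,340). Look-alikes.
- Rod (172,244). Round, so not the bar.

Next I take an enlarged crop to confirm, plus measurements.

```bash
cat > meas.py <<'E'
from h import *
s=load('scene'); t=load('top')
a=cv2.resize(s['pixels'][265:365,195:305],None,fx=3.6,fy=3.6,interpolation=cv2.INTER_CUBIC)
b=cv2.resize(s['pixels'][140:265,300:460],None,fx=2.6,fy=2.6,interpolation=cv2.INTER_CUBIC)
H=max(a.shape[0],b.shape[0]); im=np.zeros((H,a.shape[1]+b.shape[1],3),np.uint8); im[:a.shape[0],:a.shape[1]]=a; im[:b.shape[0],a.shape[1]:]=b
cv2.imwrite('pics/crop1.png',im[...,::-1])
for n,c,(u0,u1,v0,v1) in(('scene',s,(195,305,265,365)),('top',t,(355,425,190,285))):
    W=world(c); R=W[v0:v1,u0:u1].reshape(-1,3)
    print(n,'bench z',np.nanmedian(W[300:330,300:320,2] if n=='top' else W[280:300,100:130,2]))
    pin=R[(R[:,2]>.080)&(R[:,2]<.10)]; print('pin top',len(pin),np.nanmedian(pin,0).round(4),(np.nanmin(pin,0)+np.nanmax(pin,0)).round(4)/2)
    m=(R[:,2]>.050)&(R[:,2]<.064); B=R[m]
    print('bed z hist',np.histogram(B[:,2],bins=np.arange(.05,.066,.002)))
    print('rect all',cv2.minAreaRect((B[:,:2]*1000).astype(np.float32)))
    # image of bed-height points on metric grid, opened to drop the prongs
    g=np.zeros((300,300),np.uint8); o=B[:,:2].mean(0)
    ij=np.round((B[:,:2]-o)*1000+150).astype(int); g[ij[:,0],ij[:,1]]=255
    g=cv2.morphologyEx(g,cv2.MORPH_CLOSE,np.ones((5,5))); g2=cv2.morphologyEx(g,cv2.MORPH_OPEN,cv2.getStructuringElement(cv2.MORPH_ELLIPSE,(31,31)))
    r=cv2.minAreaRect(np.argwhere(g2).astype(np.float32)); print('bed',(np.array(r[0])-150)/1000+o,r[1:])
    y=W[...,0]*0
    hsv=cv2.cvtColor(c['pixels'],cv2.COLOR_RGB2HSV)
    k=(hsv[...,0]>17)&(hsv[...,0]<26)&(hsv[...,1]>165)&(hsv[...,2]>110)
    reg=np.zeros_like(k); 
    if n=='scene': reg[140:260,310:455]=1
    else: reg[215:290,145:295]=1
    nl,lab,st,ce=cv2.connectedComponentsWithStats((k&reg).astype(np.uint8))
    for i in range(1,nl):
        if st[i,4]>25:
            P=W[lab==i]; print('brass',st[i],ce[i].round(1),np.nanmedian(P,0).round(4),np.nanmin(P,0).round(3),np.nanmax(P,0).round(3))
E
python3 meas.py
```

```text
scene bench z -0.0001564694616339457
pin top 74 [ 0.5698 -0.1529  0.0874] [ 0.56885 -0.15225  0.08545]
bed z hist (array([ 58, 231, 944, 883, 433, 241,  61]), array([0.05 , 0.052, 0.054, 0.056, 0.058, 0.06 , 0.062, 0.064]))
rect all ((565.2528076171875, -168.84417724609375), (149.9954376220703, 150.95266723632812), 46.669734954833984)
bed [ 0.56762477 -0.15256271] ((102.691650390625, 70.93482971191406), 13.448614120483398)
brass [423 162  20  20 176] [432.4 171.1] [0.5299 0.2826 0.0537] [0.514 0.258 0.036] [0.539 0.317 0.058]
brass [388 188  19  21 181] [397.3 197.5] [0.5356 0.1836 0.0549] [0.516 0.166 0.041] [0.553 0.208 0.068]
brass [352 214  24  27 263] [363.7 226.7] [0.5491 0.0897 0.0625] [0.523 0.078 0.046] [0.571 0.102 0.077]
top bench z 0.0005186247767792196
pin top 44 [ 0.5662 -0.1496  0.0874] [ 0.566   -0.1494   0.08605]
bed z hist (array([ 48, 216, 446, 526, 399, 196,  84]), array([0.05 , 0.052, 0.054, 0.056, 0.058, 0.06 , 0.062, 0.064]))
rect all ((543.62939453125, -154.9171905517578), (147.19036865234375, 78.08721923828125), 13.742506980895996)
bed [ 0.56592198 -0.14995484] ((100.4271011352539, 70.05411529541016), 13.535857200622559)
```

View pics/crop1.png

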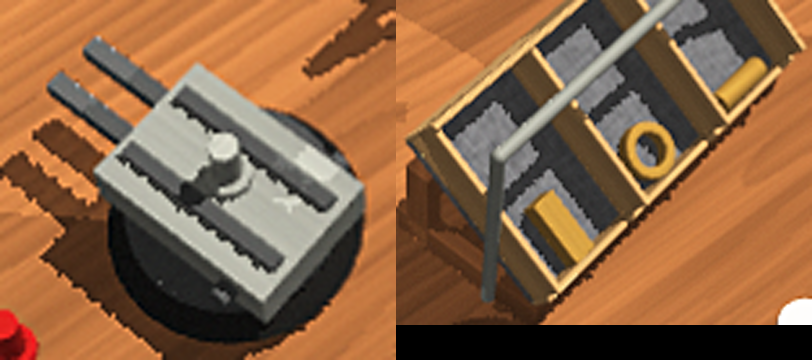

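The crop shows the grey steel pin standing in the bed bore at crop (225,160). The square-edged brass bar is in the near compartment at crop (560,228), the ring in the middle and the round rod in the far one. This confirms both targets. Next I measure the tray and bar from the saved frames.

```bash
cat > tray.py <<'E'
from h import *
import sys
for n in('scene','top'):
    c=load(n); W=world(c); hsv=cv2.cvtColor(c['pixels'],cv2.COLOR_RGB2HSV)
    r=np.zeros(W.shape[:2],bool)
    if n=='scene': r[140:262,305:460]=1
    else: r[218:300,140:298]=1
    # floor: grey/dark (low saturation) pixels in the tray between 35 and 115 mm high
    f=r&(hsv[...,1]<70)&(W[...,2]>.04)&(W[...,2]<.11); P=W[f]
    for _ in range(6):
        A=np.c_[P[:,:2],np.ones(len(P))]; x=np.linalg.lstsq(A,P[:,2],rcond=None)[0]; e=A@x-P[:,2]; P=P[abs(e)<max(.003,1.5*np.median(abs(e)))]
    nrm=np.array([-x[0],-x[1],1]); nrm/=np.linalg.norm(nrm)
    print(n,'floor',len(P),'tilt',np.degrees(np.arccos(nrm[2])).round(2),'dir of normal (yaw)',np.degrees(np.arctan2(nrm[1],nrm[0])).round(2),'rms',e.std().round(4))
    d=np.array([np.cos(a:=np.arctan2(nrm[1],nrm[0])),np.sin(a),0]) # horizontal, towards the front
    up=np.cross(nrm,np.cross(-d,nrm)); up/=np.linalg.norm(up); lat=np.cross(nrm,up)
    h=(W-np.array([0,0,x[2]]))@nrm
    # carrying bar
    cb=r&(W[...,2]>.158)&(W[...,2]<.185); Q=W[cb]; print(' carry bar z',np.nanmedian(Q[:,2]).round(4),'along front dir',np.nanmedian(Q@d).round(4), 'h over floor',np.nanmedian((Q-[0,0,x[2]])@nrm).round(4))
    # bar: brass hue in its compartment
    br=r&(hsv[...,0]>14)&(hsv[...,0]<28)&(hsv[...,1]>110)&(h>.010)&(h<.021)
    br&=(W[...,1]<.12)&(W[...,1]>.06)&(W[...,0]>.5)
    br=cv2.morphologyEx(br.astype(np.uint8),cv2.MORPH_OPEN,np.ones((2,2)))
    nl,lab,st,ce=cv2.connectedComponentsWithStats(br)
    for i in range(1,nl):
        if st[i,4]<30: continue
        T=W[lab==i]; L=np.c_[T@up,T@lat].astype(np.float32)*1000; rc=cv2.minAreaRect(L)
        q=np.array(rc[0])/1000; hh=np.median(h[lab==i]); C=q[0]*up+q[1]*lat+nrm*(np.array([0,0,x[2]])@nrm+hh)
        print(' bar top',st[i],'h',hh.round(4),'rect',np.round(rc[1],1),rc[2],'centre',C.round(4),'lat pct',np.percentile(L[:,1],[2,50,98]).round(1),'up pct',np.percentile(L[:,0],[2,50,98]).round(1), 'mean',T.mean(0).round(4))
    # walls: wood points 30..40 mm over floor
    w=r&(h>.028)&(h<.040)&(W[...,2]<.15); lw=W[w]@lat; hst=np.histogram(lw,bins=np.arange(np.nanmin(lw),np.nanmax(lw),.004)); print(' walls lat',[(round(float(b),3),int(k)) for k,b in zip(*hst) if k>25], 'nrm',nrm.round(3),'lat',lat.round(3),'up',up.round(3))
E
python3 tray.py
```

```text
scene floor 2577 tilt 33.22 dir of normal (yaw) 10.15 rms 0.0014
 carry bar z 0.176 along front dir 0.538 h over floor 0.0993
 bar top [354 214  31  37 381] h 0.0145 rect [82. 65.] 67.16514587402344 centre [0.5605 0.1119 0.0524] lat pct [-33.3   7.   30.7] up pct [-476.6 -441.4 -410.3] mean [0.5547 0.0936 0.0534]
 walls lat [(-0.235, 68), (-0.143, 130), (-0.139, 102), (-0.099, 27), (-0.051, 52), (-0.047, 213), (-0.043, 44), (0.045, 90), (0.049, 218)] nrm [0.539 0.097 0.837] lat [ 0.176 -0.984  0.   ] up [-0.823 -0.147  0.548]
top floor 3155 tilt 34.07 dir of normal (yaw) 9.04 rms 0.0014
 carry bar z 0.1776 along front dir 0.5338 h over floor 0.0986
 bar top [257 222  30  14 190] h 0.0145 rect [107.8  58.2] 15.420456886291504 centre [0.5361 0.0715 0.072 ] lat pct [-26.5  -1.6  30.1] up pct [-452.8 -447.7 -424.1] mean [0.5625 0.0897 0.0526]
 bar top [265 241  11   7  50] h nan rect [ 9.3 20.5] 17.130477905273438 centre [nan nan nan] lat pct [nan nan nan] up pct [nan nan nan] mean [nan nan nan]
 walls lat [(-0.25, 106), (-0.246, 71), (-0.158, 38), (-0.154, 131), (-0.062, 71), (-0.058, 91), (0.034, 91), (0.038, 42)] nrm [0.553 0.088 0.828] lat [ 0.157 -0.988 -0.   ] up [-0.818 -0.13   0.56 ]
```

Request:
carry_out(
  plan=[
    [[0.021,0.024,0,0,0,-0.015,0.5],[0.042,0.049,0,0,0,-0.03,0.5],[0.063,0.073,0,0,0,-0.045,0.5],[0.084,0.098,0,0,0,-0.06,0.5],[0.105,0.122,0,0,0,-0.072,0.5]],
  ],
)

```text
time_s: 0.52
eef_pos: [0.3566, -0.3937, 0.2308]
eef_rot: [-0.0, 0.982, 0.188, -0.0]
wrist_force: [-0.2, -0.9, 1.5]
opening: 0.501
grasp_force: 0.0
```

Request:
carry_out(
  plan=[
    [[0.021,0.024,-0.005,0,0,-0.015,0.5],[0.042,0.049,-0.01,0,0,-0.03,0.5],[0.063,0.073,-0.015,0,0,-0.045,0.5],[0.084,0.098,-0.02,0,0,-0.06,0.5],[0.105,0.122,-0.025,0,0,-0.072,0.5]],
  ],
)

```text
time_s: 0.93
eef_pos: [0.4617, -0.2716, 0.2057]
eef_rot: [-0.0, 0.988, 0.153, -0.0]
wrist_force: [0.2, 0.3, -0.5]
opening: 0.502
grasp_force: 0.0
```

Request:
carry_out(
  plan=[
    [[0.021,0.024,-0.01,0,0,-0.015,0.5],[0.042,0.049,-0.02,0,0,-0.03,0.5],[0.063,0.073,-0.03,0,0,-0.045,0.5],[0.084,0.098,-0.04,0,0,-0.06,0.5],[0.106,0.122,-0.05,0,0,-0.072,0.5]],
  ],
)

```text
time_s: 1.35
eef_pos: [0.5675, -0.1496, 0.1554]
eef_rot: [-0.0, 0.993, 0.117, -0.0]
wrist_force: [-0.6, 0.2, 0.0]
opening: 0.503
grasp_force: 0.0
```

Request:
carry_out(
  plan=[
    [[0,-0.001,-0.02,0,0,0,0.5],[0,-0.0015,-0.04,0,0,0,0.5],[0,-0.0015,-0.06,0,0,0,0.5],[0,-0.0015,-0.075,0,0,0,0.5],[0,-0.0015,-0.087,0,0,0,0.5]],
  ],
)

```text
time_s: 1.77
eef_pos: [0.566, -0.1521, 0.0671]
eef_rot: [-0.001, 0.993, 0.118, -0.001]
wrist_force: [-0.4, 0.5, -0.1]
opening: 0.502
grasp_force: 0.0
```

Request:
carry_out(
  plan=[
    [[0,0,0,0,0,0,0.3],[0,0,0,0,0,0,0.1],[0,0,0,0,0,0,0],[0,0,0,0,0,0,0],[0,0,0,0,0,0,0]],
  ],
)

```text
time_s: 2.18
eef_pos: [0.567, -0.1523, 0.0699]
eef_rot: [-0.0, 0.993, 0.118, 0.0]
wrist_force: [-2.0, 4.3, -0.6]
opening: 0.133
grasp_force: 58.5
```

Request:
carry_out(
  plan=[
    [[0,0,0.003,0,0,0,0],[0,0,0.008,0,0,0,0],[0,0,0.018,0,0,0,0],[0,0,0.028,0,0,0,0],[0,0,0.036,0,0,0,0]],
  ],
)

```text
time_s: 2.6
eef_pos: [0.5683, -0.1539, 0.1078]
eef_rot: [0.001, 0.993, 0.118, 0.001]
wrist_force: [0.0, -0.9, -0.8]
opening: 0.135
grasp_force: 58.5
```

Run:
```python
from h import *
o=get_obs(); print(o['eef_pos'],o['opening'],o['grasp_force'],o['time_s'])
s=camera('scene'); t=camera('top')
np.savez('s2.npz',**s)
a=cv2.resize(s['pixels'][225:365,195:335],(400,400),interpolation=cv2.INTER_CUBIC)
b=cv2.resize(t['pixels'][180:290,340:450],(400,400),interpolation=cv2.INTER_CUBIC)
cv2.imwrite('pics/lift.png',np.hstack([a,b])[...,::-1])
```

```text
[ 0.5682922  -0.15392945  0.10779108] 0.1352342361915992 58.4723836183548 2.6
```

View pics/lift.png

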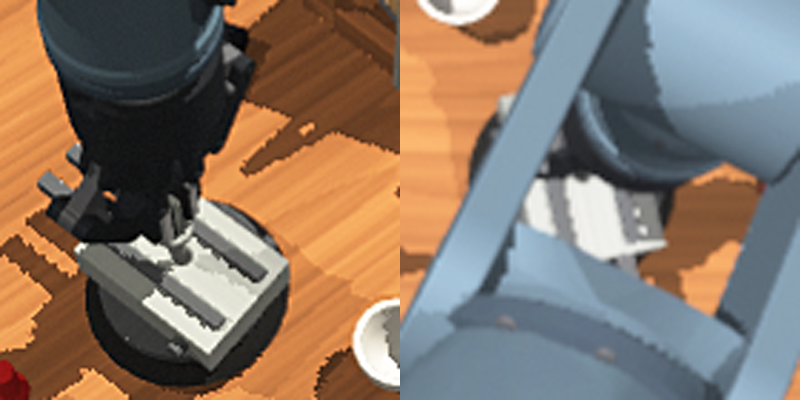

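The pin is out of the bore and held by the fingers at left-crop (180,245). The top view is blocked by the arm. Now I move it over the fork.

Request:
carry_out(
  plan=[
    [[-0.012,-0.003,0,0,0,0,0],[-0.03,-0.007,0,0,0,0,0],[-0.048,-0.0115,0,0,0,0,0],[-0.064,-0.0155,0,0,0,0,0],[-0.073,-0.0175,0,0,0,0,0]],
  ],
)

```text
time_s: 3.12
eef_pos: [0.4927, -0.1708, 0.1053]
eef_rot: [0.0, 0.993, 0.117, -0.0]
wrist_force: [0.3, -0.5, -0.6]
opening: 0.132
grasp_force: 58.5
```

Request:
carry_out(
  plan=[
    [[0,0,0,0,0,0,0],[0,0,0,0,0,0,0],[0,0,0,0,0,0,0],[0,0,0,0,0,0,0],[0,0,0,0,0,0,0]],
  ],
)

```text
time_s: 3.53
eef_pos: [0.4947, -0.1702, 0.1053]
eef_rot: [0.0, 0.993, 0.118, 0.0]
wrist_force: [-0.1, -0.3, -1.2]
opening: 0.138
grasp_force: 58.5
```

Run:
```python
from h import *
for _ in range(3):
    o=get_obs(); print(o['eef_pos'].round(4),o['wrist_force'].round(1),o['time_s']); s=camera('scene')
np.savez('s3.npz',**s)
p=onplane(s,[[0,0]],0.05)
cv2.imwrite('pics/fork.png',cv2.resize(s['pixels'][235:335,175:308],(798,600),interpolation=cv2.INTER_CUBIC)[...,::-1])
```

```text
[ 0.4947 -0.1702  0.1053] [-0.1 -0.3 -1.2] 3.5333
[ 0.4946 -0.1702  0.1053] [ 0.3  0.3 -0.4] 3.5833
[ 0.4944 -0.1701  0.1052] [ 0.7 -0.3 -1.6] 3.6333
```

View pics/fork.png

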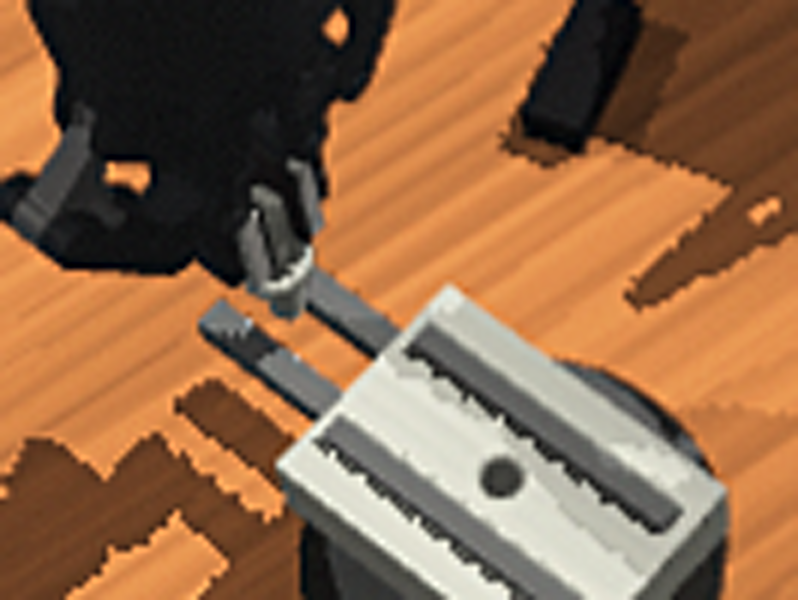

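The pin hangs above the fork, its shank at crop (287,310). The prongs are at (270,365) and (340,310), and the bore is open at (502,477). Next I check the lateral offset in this same view.

Run:
```python
from h import *
s=load('s3'); W=world(s)
px=lambda x,y:[174.58+x/6,234.58+y/6]
bore=onplane(s,[px(502,477)],.056)[0]; print('bore',bore.round(4))
vx=np.array([np.cos(np.radians(13.5)),np.sin(np.radians(13.5)),0]); vy=np.array([-vx[1],vx[0],0])
R=W[235:335,175:308]; V=(R-bore); a=V@vx; b=V@vy
m=(R[...,2]>.046)&(R[...,2]<.064)&(a<-.055)&(a>-.097)
hist=np.histogram(b[m],bins=np.arange(-.03,.031,.002)); print('prong pts b',[(round(float(x),3),int(k)) for k,x in zip(*hist)])
for lo,hi in((-.03,0),(0,.03)):
    k=m&(b>lo)&(b<hi); print('prong',np.median(b[k]).round(4),np.percentile(b[k],[5,95]).round(4),np.median(R[k][:,2]).round(4),np.nanmin(a[k]).round(3))
# bed yaw again: fence/bed rect now without pin
m=(R[...,2]>.050)&(R[...,2]<.062)&(a>-.06)&(a<.06)&(abs(b)<.045); print('bed rect',cv2.minAreaRect(R[m][:,:2].astype(np.float32)*1000))
# shank bottom, front edge and centre under candidate heights
for z in(.068,.071): 
    c=onplane(s,[px(287,309)],z)[0]-bore; print('shank bottom',z,(c@vx).round(4),(c@vy).round(4))
# collar centre
for z in(.095,.098): 
    c=onplane(s,[px(283,276)],z)[0]-bore; print('collar top',z,(c@vx).round(4),(c@vy).round(4))
k=(R[...,2]>.075)&(R[...,2]<.1); print('depth pts near collar',np.nanmedian(R[44:50,40:54].reshape(-1,3),0).round(4))
```

```text
bore [ 0.5685 -0.1521  0.056 ]
prong pts b [(-0.03, 0), (-0.028, 0), (-0.026, 0), (-0.024, 0), (-0.022, 0), (-0.02, 0), (-0.018, 45), (-0.016, 29), (-0.014, 29), (-0.012, 28), (-0.01, 25), (-0.008, 14), (-0.006, 0), (-0.004, 0), (-0.002, 0), (0.0, 0), (0.002, 0), (0.004, 0), (0.006, 28), (0.008, 14), (0.01, 19), (0.012, 16), (0.014, 19), (0.016, 10), (0.018, 0), (0.02, 0), (0.022, 0), (0.024, 0), (0.026, 0), (0.028, 0)]
prong -0.0132 [-0.0172 -0.0079] 0.0556 -0.096
prong 0.0111 [0.0069 0.0168] 0.0552 -0.082
bed rect ((563.84228515625, -152.69125366210938), (111.4126968383789, 72.38163757324219), 15.929450988769531)
shank bottom 0.068 -0.0745 -0.0023
shank bottom 0.071 -0.0731 -0.0032
collar top 0.095 -0.0695 -0.004
collar top 0.098 -0.0681 -0.0049
depth pts near collar [ 0.5038 -0.1727  0.097 ]
```

Request:
carry_out(
  plan=[
    [[-0.0005,0.0024,0,0,0,0,0],[-0.0005,0.0024,-0.004,0,0,0,0],[-0.0005,0.0024,-0.009,0,0,0,0],[-0.0005,0.0024,-0.014,0,0,0,0],[-0.0005,0.0024,-0.018,0,0,0,0]],
  ],
)

```text
time_s: 4.1
eef_pos: [0.4932, -0.1677, 0.0864]
eef_rot: [-0.0, 0.993, 0.118, -0.0]
wrist_force: [0.7, 0.3, -0.6]
opening: 0.138
grasp_force: 58.5
```

Run:
```python
from h import *
s=camera('scene'); np.savez('s4.npz',**s); o=get_obs(); print(o['eef_pos'].round(4),o['wrist_force'].round(1))
cv2.imwrite('pics/fork2.png',cv2.resize(s['pixels'][265:325,195:275],(800,600),interpolation=cv2.INTER_CUBIC)[...,::-1])
```

```text
[ 0.4927 -0.1675  0.0857] [ 0.   0.7 -0.9]
```

View pics/fork2.png

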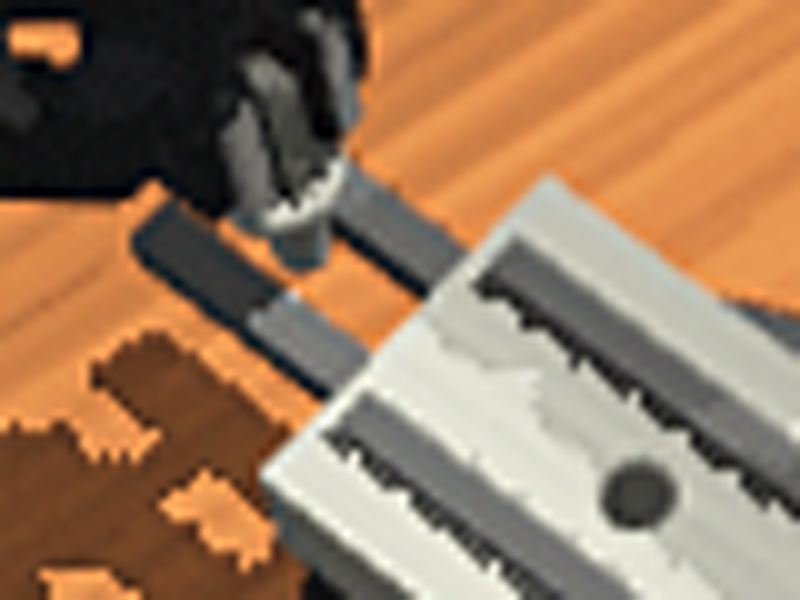

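The shank has entered the gap between the prongs at crop (303,262), with no contact force. I lower the rest, release and rise.

Request:
carry_out(
  plan=[
    [[0,0,-0.005,0,0,0,0],[0,0,-0.01,0,0,0,0],[0,0,-0.014,0,0,0,0],[0,0,-0.0165,0,0,0,0],[0,0,-0.018,0,0,0,0]],
  ],
)

```text
time_s: 4.57
eef_pos: [0.4935, -0.1678, 0.0692]
eef_rot: [-0.0, 0.993, 0.118, -0.0]
wrist_force: [-4.5, 3.3, 13.1]
opening: 0.137
grasp_force: 59.9
```

Request:
carry_out(
  plan=[
    [[0,0,0,0,0,0,0.2],[0,0,0,0,0,0,0.3],[0,0,0,0,0,0,0.4],[0,0,0,0,0,0,0.45],[0,0,0,0,0,0,0.45]],
  ],
)

```text
time_s: 4.98
eef_pos: [0.4936, -0.168, 0.0694]
eef_rot: [0.0, 0.993, 0.118, 0.0]
wrist_force: [0.7, -0.7, -0.6]
opening: 0.447
grasp_force: 0.0
```

Request:
carry_out(
  plan=[
    [[0,0,0.01,0,0,0,0.45],[0,0,0.03,0,0,0,0.45],[0,0,0.06,0,0,0,0.45],[0,0,0.09,0,0,0,0.45],[0,0,0.12,0,0,0,0.45]],
  ],
)

```text
time_s: 5.4
eef_pos: [0.4933, -0.1678, 0.1912]
eef_rot: [-0.0, 0.993, 0.118, -0.0]
wrist_force: [0.6, -0.9, -0.7]
opening: 0.452
grasp_force: 0.0
```

Run:
```python
from h import *
s=camera('scene'); np.savez('s5.npz',**s); W=world(s); o=get_obs(); print(o['eef_pos'].round(4),o['wrist_force'].round(1),o['time_s'])
R=W[255:325,195:250].reshape(-1,3); 
d=R[:,:2]-[.4955,-.1696]; k=(np.hypot(*d.T)<.02)&(R[:,2]>.03)
print('heights near notch',np.histogram(R[k][:,2],bins=np.arange(.03,.12,.005)))
q=R[k&(R[:,2]>.078)&(R[:,2]<.1)]; print('pin head',len(q),np.median(q,0).round(4),q[:,2].max())
bore=np.array([.5685,-.1521]);vx=np.array([.9724,.2334]);vy=np.array([-.2334,.9724]); e=np.median(q[q[:,2]>.084],0)[:2]-bore; print(e@vx,e@vy)
```

```text
[ 0.4966 -0.1696  0.1981] [ 2.2 -1.4  4.8] 5.45
heights near notch (array([  1,   5,   3,   8,  65, 115,  57,  11,  14,  13,  12,  51,   5,
         0,   0,   0,   0]), array([0.03 , 0.035, 0.04 , 0.045, 0.05 , 0.055, 0.06 , 0.065, 0.07 ,
       0.075, 0.08 , 0.085, 0.09 , 0.095, 0.1  , 0.105, 0.11 , 0.115]))
pin head 75 [ 0.4979 -0.1701  0.0874] 0.09224407963320347
-0.07369024754962077 -0.0005197383103733612
```

The pin hangs upright in the fork: head at z 0.088, 74 mm from the bore and centred within 1 mm. Now the bar is measured in the first frames by projecting its mask onto its top plane.

```bash
cat > bar.py <<'E'
from h import *
def rays(c,uv):
    K=c['camera_matrix'];k=float(c['k1']); p=cv2.undistortPoints(np.array(uv,float).reshape(-1,1,2),K,np.array([k,0,0,0.])).reshape(-1,2)
    M=c['cam_to_world']; return M[:3,3],np.c_[p[:,0],-p[:,1],-np.ones(len(p))]@M[:3,:3].T
out=[]
for n,reg in(('scene',(352,214,26,34)),('top',(258,222,20,28))):
    c=load(n); W=world(c); hsv=cv2.cvtColor(c['pixels'],cv2.COLOR_RGB2HSV)
    r=np.zeros(W.shape[:2],bool)
    if n=='scene': r[140:262,305:460]=1
    else: r[218:300,140:298]=1
    P=W[r&(hsv[...,1]<70)&(W[...,2]>.04)&(W[...,2]<.11)]
    # fixed tilt 0.6: solve yaw & offset
    from scipy.optimize import least_squares
    f=lambda q:(P[:,0]*np.cos(q[0])+P[:,1]*np.sin(q[0]))*np.sin(.6)+P[:,2]*np.cos(.6)-q[1]
    q=least_squares(f,[.15,.35],loss='soft_l1',f_scale=.001).x; print(n,'yaw',np.degrees(q[0]).round(2),'off',q[1].round(4),'med res',np.median(abs(f(q))).round(4))
    N=np.array([np.cos(q[0])*np.sin(.6),np.sin(q[0])*np.sin(.6),np.cos(.6)]); lat=np.array([-np.sin(q[0]),np.cos(q[0]),0]); up=np.cross(N,lat); up*=np.sign(up[2])
    # lip/back/wall yaw check: carrying bar line
    cb=r&(W[...,2]>.16)&(W[...,2]<.19); Q=W[cb][:,:2].astype(np.float32); l=cv2.fitLine(Q,cv2.DIST_HUBER,0,.01,.01).ravel(); print(' carry bar yaw',np.degrees(np.arctan2(-l[0],l[1])).round(2),'pt',l[2:].round(4))
    u,v,w,h=reg; sub=hsv[v:v+h,u:u+w]
    m=np.zeros(r.shape,np.uint8)
    for vt in(90,120,150,170):
        m[:]=0; m[v:v+h,u:u+w]=((sub[...,0]>14)&(sub[...,0]<28)&(sub[...,1]>150)&(sub[...,2]>vt))
        nl,lab,st,ce=cv2.connectedComponentsWithStats(m); i=1+np.argmax(st[1:,4]); vv,uu=np.nonzero(lab==i)
        o,d=rays(c,np.c_[uu,vv]); X=o+d*((q[1]+.016-o@N)/(d@N))[:,None]
        L=np.c_[X@up,X@lat].astype(np.float32)*1000; rc=cv2.minAreaRect(L); ctr=rc[0][0]/1000*up+rc[0][1]/1000*lat+N*(q[1]+.016)
        print(' V>',vt,len(uu),np.round(rc[1],1),round(rc[2],1),'top ctr',ctr.round(4),'lat',np.percentile(L[:,1],[3,50,97]).round(1),'up',np.percentile(L[:,0],[2,50,98]).round(1))
    np.set_printoptions(linewidth=200)
    if n=='top': print(sub[::2,::1,2]); print(sub[::2,:,1]);
E
python3 bar.py
```

```text
scene yaw 9.7 off 0.3498 med res 0.0012
 carry bar yaw -170.86 pt [0.5239 0.1267]
 V> 90 282 [20.2 51.6] 88.9 top ctr [0.5488 0.0897 0.0628] lat [-13.3  -4.2   5.2] up [-449.1 -424.5 -398.9]
 V> 120 272 [51.4 19.9] 0.0 top ctr [0.5486 0.0903 0.0629] lat [-12.7  -3.8   5.3] up [-449.1 -424.5 -399. ]
 V> 150 258 [19.2 49.1] 88.7 top ctr [0.5497 0.0903 0.0621] lat [-12.3  -3.5   5.3] up [-449.1 -424.6 -400.5]
 V> 170 254 [18.8 49. ] 89.6 top ctr [0.5496 0.0905 0.0621] lat [-12.1  -3.5   5.2] up [-449.  -424.6 -400.4]
top yaw 9.01 off 0.3499 med res 0.0012
 carry bar yaw -170.73 pt [0.5163 0.1526]
 V> 90 86 [23.9 18.2] 3.7 top ctr [0.5587 0.0954 0.0556] lat [-2.3  6.4 15.6] up [-447.9 -436.4 -425.1]
 V> 120 86 [23.9 18.2] 3.7 top ctr [0.5587 0.0954 0.0556] lat [-2.3  6.4 15.6] up [-447.9 -436.4 -425.1]
 V> 150 86 [23.9 18.2] 3.7 top ctr [0.5587 0.0954 0.0556] lat [-2.3  6.4 15.6] up [-447.9 -436.4 -425.1]
 V> 170 85 [23.9 18.1] 3.7 top ctr [0.5587 0.0955 0.0556] lat [-2.1  6.5 15.7] up [-447.9 -436.2 -425. ]
[[222 222 222 218 207 217 225 228 235 236 227 222 227 235 240 248 246 237 233 22
[... 1545 characters left out ...]
62 160 161 163 102  11  11  15  11]
 [ 10  13  14  14  28 120 161 159 149 138 128 100  83  80  50  14   7   5   6   7]
 [  2   3   3   3   6   7   5   8   7   9   6   8   6   6   8   8   8   9   6   7]
 [  8   9   8   8   8   8   7   8   7   7   7   9   8   6   8   8  10   7   6   9]
 [  8   7   8   9   8  22  58  57  70 100 118 127 141 149 155 157  76  14  14  11]
 [ 12  10  11  11  10  47 132 162 161 161 161 160 158 159 161 162 104  15  11  15]
 [ 12  14  13  13  13  27 117 162 161 160 163 160 159 159 161 160 142  23  15  15]
 [ 12  10  12  12  12  14  38 160 160 161 161 160 160 158 157 161 150  43  15  14]
 [ 10  15  13  13  13  12  23  94 114 109 101  73  67  71  46  27   7  13  10  12]]
```

The bar's top face measures 51 x 20 mm in the scene view, centred at about (0.547, 0.093, 0.0625) after removing the offset seen between the cameras at the pin. Tray yaw is 9.2°. I approach square to the slope from the front.

Request:
carry_out(
  plan=[
    [[0.01,0.01,0.02,0,0,-0.015,0.45],[0.03,0.03,0.035,0,0,-0.03,0.45],[0.05,0.055,0.05,0,0,-0.045,0.45],[0.07,0.08,0.06,0,0,-0.06,0.45],[0.09,0.1,0.06,0,0,-0.074,0.45]],
  ],
)

```text
time_s: 5.87
eef_pos: [0.5857, -0.0667, 0.2532]
eef_rot: [0.001, 0.997, 0.081, 0.003]
wrist_force: [0.9, -0.5, 0.6]
opening: 0.451
grasp_force: 0.0
```

Request:
carry_out(
  plan=[
    [[0.014,0.02,0,-0.0192,0.1185,0,0.45],[0.028,0.04,0,-0.0384,0.2369,0,0.45],[0.042,0.06,0,-0.0575,0.3554,0,0.45],[0.056,0.08,0,-0.0767,0.4738,0,0.45],[0.07,0.1,0,-0.0959,0.5923,0,0.45]],
  ],
)

```text
time_s: 6.28
eef_pos: [0.6544, 0.0334, 0.2513]
eef_rot: [0.024, 0.952, 0.077, -0.296]
wrist_force: [1.2, -1.0, 1.0]
opening: 0.45
grasp_force: 0.0
```

Request:
carry_out(
  plan=[
    [[0,0,0,0,0,0,0.45],[0,0,0,0,0,0,0.45],[0,0,0,0,0,0,0.45],[0,0,0,0,0,0,0.45],[0,0,0,0,0,0,0.45]],
  ],
)

```text
time_s: 6.7
eef_pos: [0.6536, 0.0311, 0.2545]
eef_rot: [0.024, 0.953, 0.076, -0.291]
wrist_force: [0.5, 0.4, 1.2]
opening: 0.452
grasp_force: 0.0
```

Run:
```python
from h import *
from scipy.spatial.transform import Rotation as Ro
for _ in range(3): camera('scene')
o=get_obs(); print(o['eef_pos'].round(4),o['dq'].round(3),o['time_s'])
q=o['eef_rot']; R=Ro.from_quat([q[1],q[2],q[3],q[0]]).as_matrix(); y=np.radians(9.2)
N=np.array([np.cos(y)*np.sin(.6),np.sin(y)*np.sin(.6),np.cos(.6)]); Y=np.array([np.sin(y),-np.cos(y),0]); T=np.c_[np.cross(Y,-N),Y,-N]
print('rotvec to target',Ro.from_matrix(T@R.T).as_rotvec().round(4))
G=np.array([.5467,.0929,.0625])-.008*N
print('grasp',G.round(4),'to pre (0.10)',(G+.1*N-o['eef_pos']).round(4),'0.1N',(.1*N).round(4))
```

```text
[0.6535 0.0313 0.2534] [ 0.005  0.025 -0.     0.001  0.    -0.   ] 6.85
rotvec to target [-0.0003  0.0057  0.0001]
grasp [0.5422 0.0922 0.0559] to pre (0.10) [-0.0555  0.0699 -0.115 ] 0.1N [0.0557 0.009  0.0825]
```

Request:
carry_out(
  plan=[
    [[-0.005,0.02,-0.02,0,0,0,0.45],[-0.018,0.04,-0.045,0,0.003,0,0.45],[-0.034,0.06,-0.075,0,0.005,0,0.45],[-0.047,0.07,-0.1,0,0.005,0,0.45],[-0.0555,0.0695,-0.112,0,0.005,0,0.45]],
  ],
)

```text
time_s: 7.27
eef_pos: [0.595, 0.1039, 0.1354]
eef_rot: [0.023, 0.951, 0.079, -0.298]
wrist_force: [-0.7, -0.6, -0.1]
opening: 0.451
grasp_force: 0.0
```

Request:
carry_out(
  plan=[
    [[0,0,0,0,0,0,0.45],[0,0,0,0,0,0,0.45],[0,0,0,0,0,0,0.45],[0,0,0,0,0,0,0.45],[0,0,0,0,0,0,0.45]],
  ],
)

```text
time_s: 7.68
eef_pos: [0.5995, 0.101, 0.139]
eef_rot: [0.023, 0.952, 0.077, -0.295]
wrist_force: [0.1, -0.2, -0.4]
opening: 0.45
grasp_force: 0.0
```

Run:
```python
from h import *
for _ in range(3): s=camera('scene'); print(get_obs()['eef_pos'].round(4))
o=get_obs(); np.savez('s6.npz',**s)
N=np.array([.5574,.0903,.8253])
G=np.array([.5467,.0929,.0625])-.008*N
print(o['eef_pos'].round(4),'to grasp',(G-o['eef_pos']).round(4),o['dq'].round(3))
cv2.imwrite('pics/pre.png',cv2.resize(s['pixels'][120:280,280:493],(798,600),interpolation=cv2.INTER_CUBIC)[...,::-1])
```

```text
[0.5992 0.1011 0.1386]
[0.5989 0.1012 0.1382]
[0.5987 0.1013 0.1379]
[0.5987 0.1013 0.1379] to grasp [-0.0564 -0.0091 -0.082 ] [ 0.001  0.009  0.008 -0.001 -0.001  0.001]
```

View pics/pre.png

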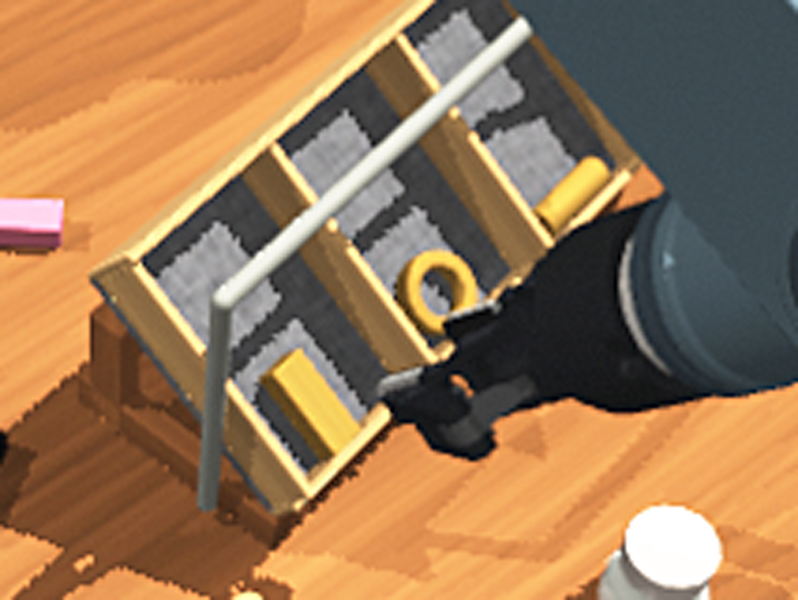

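The gripper stands clear of the bar (crop (310,400)), the lip and the carrying bar, with fingertips at (400,385) and (470,318). I go down square to the slope.

Request:
carry_out(
  plan=[
    [[-0.008,-0.0013,-0.0115,0,0,0,0.45],[-0.017,-0.0028,-0.025,0,0,0,0.45],[-0.026,-0.0042,-0.038,0,0,0,0.45],[-0.034,-0.0055,-0.05,0,0,0,0.45],[-0.04,-0.0065,-0.058,0,0,0,0.45]],
  ],
)

```text
time_s: 8.25
eef_pos: [0.557, 0.0949, 0.0781]
eef_rot: [0.023, 0.951, 0.077, -0.298]
wrist_force: [-0.4, 0.1, 0.4]
opening: 0.449
grasp_force: 0.0
```

Request:
carry_out(
  plan=[
    [[-0.005,-0.0008,-0.007,0,0,0,0.45],[-0.009,-0.0015,-0.0135,0,0,0,0.45],[-0.013,-0.002,-0.019,0,0,0,0.45],[-0.016,-0.0027,-0.0235,0,0,0,0.45],[-0.016,-0.0027,-0.0235,0,0,0,0.45]],
  ],
)

```text
time_s: 8.67
eef_pos: [0.5412, 0.0923, 0.055]
eef_rot: [0.023, 0.951, 0.077, -0.298]
wrist_force: [-0.2, -0.5, -0.6]
opening: 0.449
grasp_force: 0.0
```

Run:
```python
from h import *
for _ in range(4): s=camera('scene')
o=get_obs(); np.savez('s7.npz',**s)
N=np.array([.5574,.0903,.8253])
G=np.array([.5467,.0929,.0625])-.008*N
e=G-o['eef_pos']; print(o['eef_pos'].round(4),'to grasp',e.round(4),'along N',(e@N).round(4),o['wrist_force'].round(1))
cv2.imwrite('pics/at.png',cv2.resize(s['pixels'][180:280,310:443],(798,600),interpolation=cv2.INTER_CUBIC)[...,::-1])
```

```text
[0.5427 0.0924 0.0563] to grasp [-0.0004 -0.0002 -0.0004] along N -0.0006 [0.6 0.4 0. ]
```

View pics/at.png

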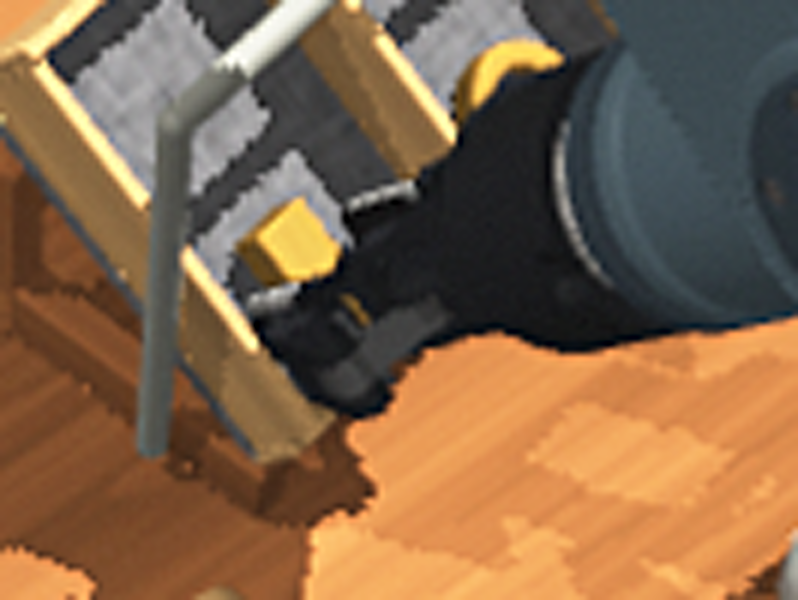

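The fingers straddle the bar, whose upper end shows at crop (295,240) between the tips at (275,295) and (380,195). I close and lift along the slope normal.

Request:
carry_out(
  plan=[
    [[0,0,0,0,0,0,0.3],[0,0,0,0,0,0,0.15],[0,0,0,0,0,0,0.05],[0,0,0,0,0,0,0],[0,0,0,0,0,0,0]],
  ],
)

```text
time_s: 9.28
eef_pos: [0.5427, 0.0925, 0.0564]
eef_rot: [0.023, 0.952, 0.077, -0.296]
wrist_force: [2.6, 0.8, 4.9]
opening: 0.21
grasp_force: 60.6
```

Request:
carry_out(
  plan=[
    [[0.003,0.0005,0.0045,0,0,0,0],[0.009,0.0015,0.0135,0,0,0,0],[0.018,0.003,0.027,0,0,0,0],[0.029,0.0047,0.043,0,0,0,0],[0.04,0.0065,0.059,0,0,0,0]],
  ],
)

```text
time_s: 9.7
eef_pos: [0.5824, 0.099, 0.1155]
eef_rot: [0.023, 0.951, 0.077, -0.297]
wrist_force: [0.9, 0.9, -1.6]
opening: 0.209
grasp_force: 59.9
```

Request:
carry_out(
  plan=[
    [[0.012,0,0.018,0,0,0,0],[0.025,0,0.037,0,0,0,0],[0.04,-0.003,0.055,0,0,0,0],[0.052,-0.006,0.073,0,0,0,0],[0.06,-0.008,0.085,0,0,0,0]],
  ],
)

```text
time_s: 10.12
eef_pos: [0.6436, 0.0906, 0.2021]
eef_rot: [0.023, 0.952, 0.077, -0.296]
wrist_force: [0.4, 0.4, -0.8]
opening: 0.215
grasp_force: 59.9
```

Run:
```python
from h import *
from scipy.spatial.transform import Rotation as Ro
for _ in range(3): s=camera('scene')
o=get_obs(); np.savez('s8.npz',**s); print(o['eef_pos'].round(4),o['opening'],o['grasp_force'],o['wrist_force'].round(1))
q=o['eef_rot']; R=Ro.from_quat([q[1],q[2],q[3],q[0]]).as_matrix(); y=np.radians(13.5)
T=np.c_[[np.cos(y),np.sin(y),0],[np.sin(y),-np.cos(y),0],[0,0,-1]]
print('rotvec to level',Ro.from_matrix(T@R.T).as_rotvec().round(4))
W=world(s); hsv=cv2.cvtColor(s['pixels'],cv2.COLOR_RGB2HSV); m=((hsv[...,0]>14)&(hsv[...,0]<28)&(hsv[...,1]>150)&(hsv[...,2]>90)&(W[...,2]>.1)).astype(np.uint8)
nl,lab,st,ce=cv2.connectedComponentsWithStats(m)
for i in range(1,nl):
    if st[i,4]>15: print(st[i],np.nanmedian(W[lab==i],0).round(4))
```

```text
[0.6429 0.0907 0.2006] 0.20842282403469203 59.941266775131226 [ 0. -0. -2.]
rotvec to level [ 0.1177 -0.5911  0.0719]
[399 201  20  16 189] [0.6349 0.0839 0.216 ]
[413 229   7   7  17] [0.6624 0.0816 0.1878]
```

Request:
carry_out(
  plan=[
    [[0,-0.02,0.005,0.0235,-0.1182,0.0144,0],[0,-0.042,0.01,0.0471,-0.2364,0.0288,0],[0,-0.065,0.015,0.0706,-0.3547,0.0431,0],[0,-0.088,0.02,0.0942,-0.4729,0.0575,0],[0,-0.11,0.02,0.1177,-0.5911,0.0719,0]],
  ],
)

```text
time_s: 10.68
eef_pos: [0.6417, -0.0195, 0.2202]
eef_rot: [0.001, 0.993, 0.118, 0.002]
wrist_force: [0.2, -0.5, -0.7]
opening: 0.211
grasp_force: 59.9
```

Request:
carry_out(
  plan=[
    [[-0.014,-0.025,-0.01,0,0,0,0],[-0.03,-0.052,-0.025,0,0,0,0],[-0.047,-0.08,-0.042,0,0,0,0],[-0.063,-0.108,-0.06,0,0,0,0],[-0.076,-0.1305,-0.07,0,0,0,0]],
  ],
)

```text
time_s: 11.1
eef_pos: [0.5621, -0.1497, 0.1462]
eef_rot: [-0.001, 0.993, 0.118, -0.004]
wrist_force: [0.2, 0.8, -1.1]
opening: 0.21
grasp_force: 59.9
```

Request:
carry_out(
  plan=[
    [[0,0,-0.015,0,0,0,0],[0,0,-0.03,0,0,0,0],[0,0,-0.045,0,0,0,0],[0,0,-0.055,0,0,0,0],[0,0,-0.055,0,0,0,0]],
  ],
)

```text
time_s: 11.52
eef_pos: [0.5631, -0.148, 0.0911]
eef_rot: [-0.002, 0.993, 0.118, -0.004]
wrist_force: [-0.7, 0.3, -2.0]
opening: 0.214
grasp_force: 59.9
```

Run:
```python
from h import *
from scipy.spatial.transform import Rotation as Ro
for _ in range(4): s=camera('scene'); t=camera('top')
o=get_obs(); np.savez('s9.npz',**s); print(o['eef_pos'].round(4),o['opening'],o['wrist_force'].round(1),o['time_s'],o['dq'].round(3))
q=o['eef_rot']; R=Ro.from_quat([q[1],q[2],q[3],q[0]]).as_matrix(); y=np.radians(13.5)
T=np.c_[[np.cos(y),np.sin(y),0],[np.sin(y),-np.cos(y),0],[0,0,-1]]
print('rotvec to level',Ro.from_matrix(T@R.T).as_rotvec().round(4))
a=cv2.resize(s['pixels'][255:375,195:315],(540,540),interpolation=cv2.INTER_CUBIC)
b=cv2.resize(t['pixels'][185:285,360:420],(260,433))
im=np.zeros((540,800,3),np.uint8); im[:,:540]=a; im[:433,540:]=b
cv2.imwrite('pics/place.png',im[...,::-1])
```

```text
[ 0.5666 -0.1497  0.0957] 0.20770406028044572 [-0.2 -0.8 -1.8] 11.9167 [-0.002  0.003  0.002 -0.001 -0.002  0.001]
rotvec to level [ 0.0011 -0.001  -0.0008]
```

View pics/place.png

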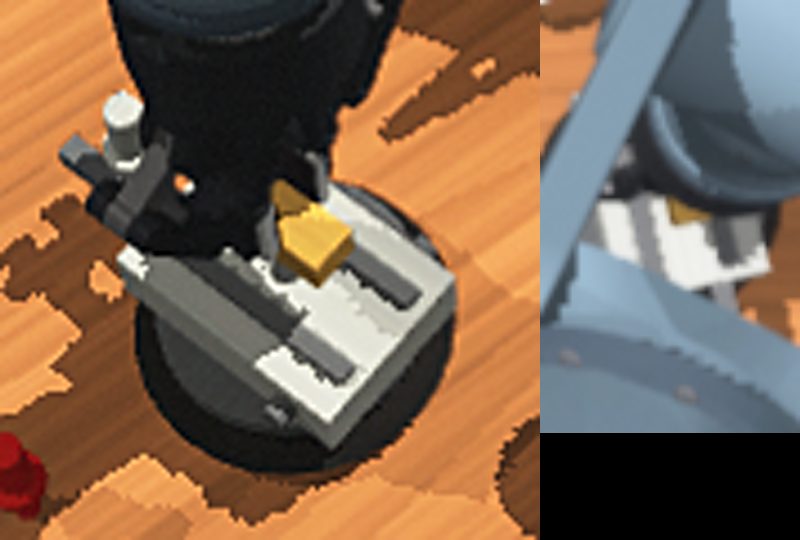

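The bar is held level and aligned above the bed between the fences, its end at crop (318,243). The pin is still upright in the fork at (123,125). Next I check the bar's lengthwise offset.

```bash
cat > off.py <<'E'
from h import *
import sys
def brass(f,zlo,zhi,sh=(.5685,-.1521)):
    s=dict(np.load(f)); W=world(s); hsv=cv2.cvtColor(s['pixels'],cv2.COLOR_RGB2HSV)
    m=((hsv[...,0]>14)&(hsv[...,0]<28)&(hsv[...,1]>150)&(hsv[...,2]>90)&(W[...,2]>zlo)&(W[...,2]<zhi)); m[:,:195]=0; m[:,315:]=0; m[:255]=0; m[375:]=0
    P=W[m]; vx=np.array([.9724,.2334]);vy=np.array([-.2334,.9724]); d=P[:,:2]-sh; a=d@vx;b=d@vy
    return a,b,P[:,2]
E
python3 - <<'E'
from off import *
a,b,z=brass('s9.npz',.07,.13)
print(len(a),'a',np.percentile(a,[2,50,90,98]).round(4),'b',np.percentile(b,[2,50,98]).round(4),'z',np.percentile(z,[2,10,50,98]).round(4))
k=a>np.percentile(a,60); print('end face',np.median(a[k]).round(4),'b',np.percentile(b[k],[3,97]).round(4),'z',np.percentile(z[k],[3,97]).round(4))
E
```

```text
218 a [-0.0041  0.0156  0.0255  0.0261] b [-0.0089  0.0013  0.0089] z [0.0938 0.0991 0.1035 0.1067]
end face 0.0245 b [-0.0088  0.0083] z [0.0925 0.1064]
```

Request:
carry_out(
  plan=[
    [[0,0,-0.01,0,0,0,0],[0,0,-0.018,0,0,0,0],[0,0,-0.024,0,0,0,0],[0,0,-0.028,0,0,0,0],[0,0,-0.0295,0,0,0,0]],
  ],
)

```text
time_s: 12.33
eef_pos: [0.5652, -0.1492, 0.0637]
eef_rot: [-0.001, 0.993, 0.118, -0.002]
wrist_force: [-0.8, 0.6, 0.8]
opening: 0.211
grasp_force: 60.2
```

Request:
carry_out(
  plan=[
    [[0,0,-0.0005,0,0,0,0],[0,0,-0.001,0,0,0,0],[0,0,-0.0015,0,0,0,0],[0,0,-0.002,0,0,0,0],[0,0,-0.002,0,0,0,0]],
  ],
)

```text
time_s: 12.75
eef_pos: [0.5664, -0.1498, 0.0637]
eef_rot: [0.0, 0.993, 0.118, -0.001]
wrist_force: [0.4, 0.8, 0.3]
opening: 0.213
grasp_force: 60.1
```

Run:
```python
from off import *
for _ in range(3): s=camera('scene')
np.savez('s10.npz',**s); o=get_obs(); print(o['eef_pos'].round(4),o['wrist_force'].round(1),o['torque'].round(2))
a,b,z=brass('s10.npz',.04,.13)
print(len(a),'a',np.percentile(a,[2,50,98]).round(4),'b',np.percentile(b,[2,50,98]).round(4),'z',np.percentile(z,[2,10,50,90,98]).round(4))
```

```text
[ 0.5664 -0.1497  0.0637] [-0.1  0.3  0.7] [ 0.    0.11 -0.  ]
208 a [-0.0037  0.0152  0.0259] b [-0.0093  0.0011  0.0095] z [0.0621 0.0682 0.0716 0.0736 0.075 ]
```

The wrist load has gone to about zero and the bar's top is at 0.072 m, so it rests on the bed. I release and rise.

Request:
carry_out(
  plan=[
    [[0,0,-0.0005,0,0,0,0.23],[0,0,-0.0005,0,0,0,0.3],[0,0,0,0,0,0,0.38],[0,0,0,0,0,0,0.45],[0,0,0,0,0,0,0.45]],
  ],
)

```text
time_s: 13.32
eef_pos: [0.566, -0.1496, 0.0632]
eef_rot: [0.0, 0.993, 0.118, -0.001]
wrist_force: [0.6, -0.5, -1.0]
opening: 0.446
grasp_force: 0.0
```

Request:
carry_out(
  plan=[
    [[0,0,0.01,0,0,0,0.45],[0,0,0.03,0,0,0,0.45],[0,0,0.06,0,0,0,0.45],[0,0,0.09,0,0,0,0.45],[0,0,0.12,0,0,0,0.45]],
  ],
)

```text
time_s: 13.73
eef_pos: [0.5658, -0.1495, 0.1851]
eef_rot: [0.0, 0.993, 0.118, -0.001]
wrist_force: [-0.0, -1.0, -0.0]
opening: 0.452
grasp_force: 0.0
```

Request:
carry_out(
  plan=[
    [[-0.02,-0.025,0.01,0,0,0,0.45],[-0.045,-0.055,0.02,0,0,0,0.45],[-0.07,-0.085,0.03,0,0,0,0.45],[-0.095,-0.11,0.04,0,0,0,0.45],[-0.12,-0.14,0.04,0,0,0,0.45]],
  ],
)

```text
time_s: 14.15
eef_pos: [0.4458, -0.2909, 0.2265]
eef_rot: [0.002, 0.993, 0.118, 0.0]
wrist_force: [0.2, -0.6, 0.4]
opening: 0.449
grasp_force: 0.0
```

Request:
carry_out(
  plan=[
    [[-0.02,-0.025,0,0,0,0,0.45],[-0.04,-0.05,0,0,0,0,0.45],[-0.06,-0.075,0,0,0,0,0.45],[-0.08,-0.1,0,0,0,0,0.45],[-0.08,-0.1,0,0,0,0,0.45]],
  ],
)

```text
time_s: 14.57
eef_pos: [0.3629, -0.3937, 0.2243]
eef_rot: [0.001, 0.993, 0.116, -0.002]
wrist_force: [-0.6, 0.2, -0.1]
opening: 0.457
grasp_force: 0.0
```

Run:
```python
from off import *
for _ in range(3): s=camera('scene')
np.savez('s11.npz',**s); o=get_obs(); print(o['eef_pos'].round(4),o['time_s'])
a,b,z=brass('s11.npz',.065,.08)
print(len(a),'a',np.percentile(a,[1,50,99]).round(4),'b',np.percentile(b,[1,50,99]).round(4),'z',np.percentile(z,[10,50,90]).round(4))
a2=cv2.resize(s['pixels'][255:375,175:315],(700,600),interpolation=cv2.INTER_CUBIC)
cv2.imwrite('pics/end.png',a2[...,::-1])
```

```text
[ 0.3661 -0.3895  0.2237] 14.7167
373 a [-0.0233  0.0023  0.0259] b [-0.0096 -0.0004  0.0095] z [0.0697 0.0716 0.0735]
```

View pics/end.png

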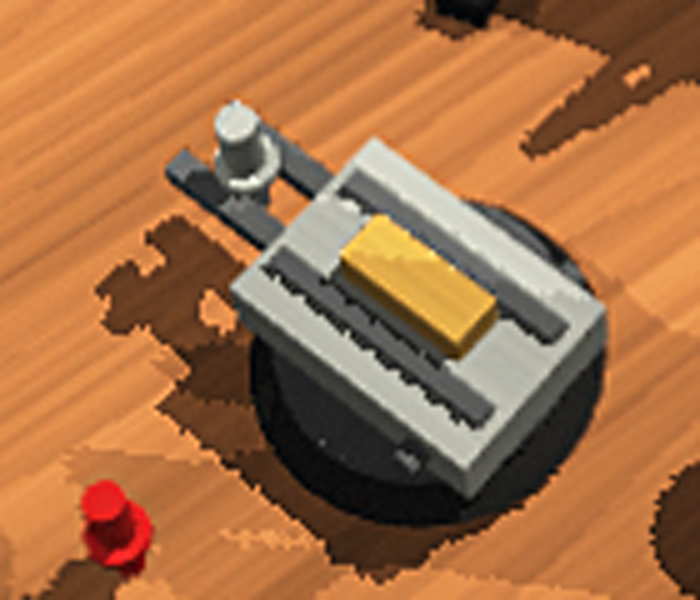

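The bar lies flat between the fences (crop (420,285)), centred over the bore within about 1 mm. The pin hangs upright by its collar in the fork (240,150), and the arm is clear.

```bash
python3 -c "
from bench import hand_in; print(hand_in())"
```

```text
the job is handed in; nothing more can be done
None
```

The job is handed in: the steel pin hangs upright by its collar in the fork, the brass bar lies flat between the fences within about 1 mm of centre over the bore, and the arm moved nothing else, all in about 15 s of robot time.

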